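# Stand the red microphone in its desk stand

## Robot

A 6-joint arm with a two-finger parallel gripper is mounted at the origin on the work surface. World frame = base frame: x ahead of the robot, y to its left, z up, the work surface at z = 0. Lengths are in m, angles in rad, forces in N, time in s.
With the tool pointing down it reaches from about 0.3 to 0.775 m from the base axis. Payload 14.6 kg.
Tool frame: the origin (TCP) lies midway between the tips of the shut fingers; the grasp point (between the pads) lies 19 mm behind it (ctrl.grip_depth is the z of the grasp point in the tool frame, in m); z points along the fingers, y is the line along which they close (so a half turn about z gives the same grasp; the last joint's range is limited). The gripper opens to 94 mm and grips with 3 to 60 N. Pads are 16 mm wide; open, the fingers measure 119 mm over their backs; the gripper's body (75 mm by 177 mm) begins 78 mm behind the grasp point.
Start: joints at [1.05, 0.3, 1.521, -0, 1.321, -0.067], TCP at [0.241, 0.494, 0.205] pointing down, gripper open.
Joint ranges: [-3.03, 3.03], [-0.79, 2.21], [0.23, 2.52], [-1.04, 4.18], [0, 3.07], [-2.55, 2.55]. Speed limits (rad/s): [2.22, 2.22, 2.57, 3.14, 3.14, 3.14].

## Interface

Orientations are given as [roll, pitch, yaw] about the fixed x, y, z axes, in that order (R = Rz(yaw) Ry(pitch) Rx(roll)).
In Python, from station import ctrl gives the robot as it stands. The module is installed in compiled form; this text tells all that it offers.
- The arm moves only by the tool carry_out, never from a script. Its argument "commands" is a list of rows, each a list of 3 entries, a list of its own where there are three numbers: the closure, from 0 (fully open) to 1 (shut), then the shift along the tool's x, y, z in mm, then the turn, a rotation vector about the tool's x, y, z in rad. In form: [[gripper, [tx, ty, tz], [wx, wy, wz]], ...]. A call has 1 to 10 rows; each row shifts and turns the commanded pose from where the row before left it, along the tool's axes as they then stand; what a row does not reach is not made up. A row lasts 1/8 s, in which the tool goes at most 62.5 mm and 10.7 degrees, less where a joint would pass 70% of its speed; a pose out of reach is approached as far as the arm can. A call with a gripper value outside its range is refused whole. The fingers move at their own pace and stop on an object; "squeeze" is the grip in N (left out, the last holds). Time passes only in rows, so rows that do not move let the fingers close. It gives the time, the measured TCP pose, the force, the opening and the grip force at its end, in the units of the state.
- ctrl.get_obs(): the state, without advancing time (a new reading comes with each control period).
- ctrl.camera(name): name is "side" or "top" or "wrist"; returns a dict with "img" (384x512x3 uint8, blue, green, red), "camera_matrix" (3x3 intrinsics, pixels), "rvec" (rotation vector, rad) and "tvec" (3), from world to camera coordinates, as OpenCV has them. Camera axes: x right, y down, z forward; pixel columns grow to the right and rows downward; lengths in m; the calibration is good to about 2 mm. A picture is of the moment at which its call begins. There is no depth.
- ctrl.hand_in(): hands the job in; it is judged then, once.
Trained networks look in the newest picture that a camera, given by its name, has taken for a name from the list of things; names that differ only in an ending like _2 or _b are one class to them, and where a whole thing is asked for, a point or a joint stands for the part that bears it (a point fixed in the world has none). Each returns a list of dicts, best first, with "score" (0 to 1); they miss things now and then, are a little off and sometimes report something else, mostly with a low value. They report only what shows in the picture. A call takes as long as a camera call. They do not tell look-alikes from the thing itself.
- ctrl.outline_of(thing, camera): "region" (384x512 bool, what is visible of it).
- ctrl.place_of(thing, camera): "at" ([x, y, z] in m, in world coordinates, good to about 4 mm: a listed point, or the origin of a listed thing).
The state is a dict: "time_s": time; "qpos": joint angles; "joint_vel": joint speeds; "tau": joint torques, N m; "ee_pos": TCP position; "eef_rot": TCP orientation; "force": force on the tool from outside, world axes, zero at the start; "moment": the same for the moment, N m; "grip_width": finger opening in m; "grip_force": force on a finger pad.
Only numpy, scipy, OpenCV 4.12 (cv2) and the standard library are available. Lean on these libraries where they do the work, as an engineer would, in place of code of your own. Each camera call takes 0.05 s, during which the arm holds its last target. There are 200 camera calls.

## Task

Get the red cordless microphone ready for the next measurement: pinch it firmly by its silver ball and lift it clear while it still lies level, then ease your grip so that the body swings down under its own weight and hangs below the ball, and close firmly again. Lower it tail first into the yellow cup of the desk stand, down to the bottom, and only then let go so that it stands there by itself. Leave the blue microphone lying where it is.

Things in the scene. Friction and masses are not known exactly. Their poses are not given: they have to be found in the camera images.
- red_mic_head (a point): centre of the silver grille ball (diameter 44 mm) of the red cordless microphone: rigid, 0.09 to 0.15 kg, 172 mm long, body a red cylinder of diameter 22 mm. x axis: from ball to tail. At the start level, ball centre 40 mm above the table, jutting out free; pinch it from above, across x, at its centre. A grip over 30 N keeps it level; at 5 to 8 N it swings down within 1 s without falling.
- red_mic_tail (a point): end of the red microphone's tail, on its axis, 150 mm from the ball centre; last 12 mm a black cap of diameter 18 mm. Balance point 62 mm from the ball centre. Same axes as the head. The body lies in the upward-open channel of a fixed grey rest (70 mm long, 50 mm wide, 43 mm high) from 40 to 110 mm from the ball centre: lift it straight up.
- blue_mic_head (a point): centre of the silver ball of the blue microphone, equal to the red one but for its colour and lying in an equal rest: to be left alone. Same axes.
- cup_floor (a point): centre of the inner floor of the desk stand's yellow cup, 12 mm above the table; z up. Fixed; black foot of diameter 100 mm. The cup is open upward, 28 mm wide inside up to 41 mm above its floor, then a funnel to 64 mm inside (72 mm outside) at the rim, 71 mm above its floor. A microphone standing on this floor may lean by up to about 11 degrees.
There are look-alikes about, which are no part of the job. Of the things that look like the part that bears cup_floor, take the one that is nearest to the robot's base at the start. There is more than one size of the part that bears red_mic_head; the job needs the smaller.

How it is judged:
On the way, in this order (a step that is already met when the one before it is completed fails the run):
1. the red microphone is held by the fingers, lifted at least 50 mm off its rest and still within 35 degrees of level (height (world z) of red_mic_head above 0.09 m and angle between red_mic_head's own x axis and vertical between 0.96 and 2.18 rad and contact force between the fingers and red_mic above 0.5 N), for 0.2 s.
2. it hangs tail down from the fingers, within 20 degrees of plumb, its tail higher than the rim of the cup (angle between red_mic_head's own x axis and vertical above 2.79 rad and height (world z) of red_mic_tail above 0.09 m and contact force between the fingers and red_mic above 0.5 N), for 0.2 s.
3. still held, its tail has been lowered into the cup to within 22 mm of the centre of its floor (distance between red_mic_tail and cup_floor below 0.022 m and contact force between the fingers and red_mic above 0.5 N), for 0.1 s.
At the end, for the whole second after the job is handed in: the red microphone stands released and at rest (slower than 80 mm/s) in the yellow cup, ball up, its tail within 14 mm of the centre of the cup's floor and leaning by less than 17 degrees; the blue microphone lies within 20 mm of where it was (distance between red_mic_tail and cup_floor below 0.014 m and angle between red_mic_head's own x axis and vertical above 2.84 rad and linear speed of red_mic below 0.08 m/s and contact force between the fingers and red_mic below 0.1 N and distance of blue_mic_head from where it was at the start of the episode below 0.02 m); the robot touches nothing.
It fails at once if the blue microphone was moved by more than 20 mm (distance of blue_mic_head from where it was at the start of the episode above 0.02 m).
It also fails if it takes over 43 s, if anything falls off the work surface, if the arm or the gripper's body presses on something with over 40 N, if the wrist force passes 120 N, or if a joint passes its speed limit or range.

## Working session

There is one attempt and no reset: what is moved stays moved. The work goes in short steps, Python scripts to look and compute and a tool call to move; the robot and the scene stay as the last step left them, time stands still between calls to the robot, and variables do not carry over. Pictures are saved under pics/ and viewed, at most 10 in all, crops included, and the job is handed in when it is done.

Besides the shell and the picture viewer there is one more tool, called after "Emit:" as name(argument=value, ...) on one line, values as JSON. carry_out: Moves the arm, as the interface text tells. Its arguments: {"type":"object","properties":{"commands":{"type":"array","items":{"type":"array"}},"squeeze":{"type":"number"}},"required":["commands"]}

```bash
mkdir -p pics; python3 - <<'E'
from station import ctrl
import cv2,numpy as np
o=ctrl.get_obs(); print(o['time_s'],o['ee_pos'],o['eef_rot'],o['grip_width'],ctrl.grip_depth)
for c in ['top','side']:
    d=ctrl.camera(c); cv2.imwrite(f'pics/{c}0.png',d['img'])
    for t in ['red_mic_head','red_mic_tail','blue_mic_head','cup_floor']:
        print(c,t,[(round(r['score'],2),np.round(r['at'],3).tolist()) for r in ctrl.place_of(t,c)])
E
```

```text
0.0 [0.24099417 0.49409091 0.20488366] [-3.14042668e+00 -6.25490646e-05  2.68777690e+00] 0.09393054922681378 -0.0188
top red_mic_head [(0.93, [0.434, -0.223, 0.042]), (0.62, [0.181, -0.203, 0.03])]
top red_mic_tail [(0.8, [0.577, -0.179, 0.041]), (0.55, [0.292, -0.367, 0.015])]
top blue_mic_head [(0.78, [0.492, 0.27, 0.04])]
top cup_floor [(0.81, [0.723, 0.102, 0.011]), (0.8, [0.576, 0.013, 0.01]), (0.63, [0.722, -0.038, 0.01])]
side red_mic_head [(0.86, [0.432, -0.226, 0.042]), (0.61, [0.181, -0.204, 0.03])]
side red_mic_tail [(0.88, [0.58, -0.182, 0.043])]
side blue_mic_head [(0.89, [0.49, 0.276, 0.042])]
side cup_floor [(0.92, [0.722, 0.105, 0.01]), (0.85, [0.569, 0.016, 0.011]), (0.81, [0.726, -0.036, 0.012])]
```

View pics/top0.png

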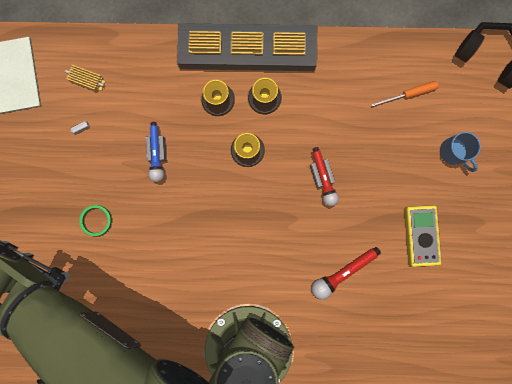

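View pics/side0.png

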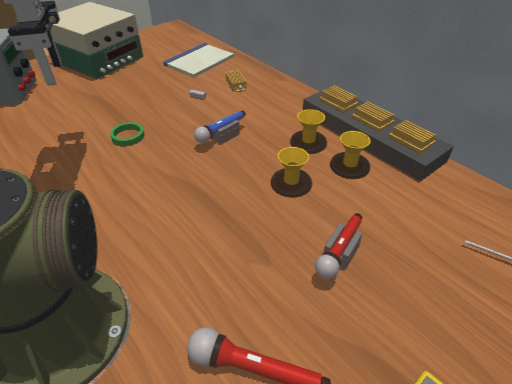

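The top view shows the small red mic in its rest, with the ball at (331,199) and tail at (317,150). The larger look-alike lies on the table at (322,289), and blue is at (157,174). The nearest cup is at (248,148), about (0.572, 0.015). The side view agrees, and the head-to-tail distance of 0.152 m fits.

```bash
cat > h.py <<'E'
from station import ctrl
import numpy as np, cv2
from scipy.spatial.transform import Rotation as R
def rows(p,yaw,n,g=0):
    """n rows to TCP position p, tool down, yaw; tool-axis increments"""
    o=ctrl.get_obs(); p0=np.array(o['ee_pos']); r=R.from_euler('xyz',o['eef_rot'])
    w=(r.inv()*R.from_euler('xyz',[np.pi,0,yaw])).as_rotvec()
    print('w total',w.round(3)); dw=(w/n).round(3); d=(np.array(p)-p0)/n*1000; out=[]
    for k in range(n):
        out.append([g,r.inv().apply(d).round(1).tolist(),dw.tolist()]); r=r*R.from_rotvec(dw)
    for i in range(0,n,10): print(str(out[i:i+10]).replace(' ',''))
def seen(cams,things):
    for c in cams:
        d=ctrl.camera(c)
        for t in things: print(c,t,[(round(r['score'],2),np.round(r['at'],4).tolist()) for r in ctrl.place_of(t,c)])
E
python3 -c "
from h import *
rows([.433,-.2245,.15],.294,18)"
```

```text
w total [-0.     0.     2.394]
[[0,[-27.1,-31.2,3.1],[-0.0,0.0,0.133]],[0,[-31.0,-27.3,3.1],[-0.0,0.0,0.133]],[0,[-34.3,-23.0,3.1],[-0.0,0.0,0.133]],[0,[-37.1,-18.2,3.1],[-0.0,0.0,0.133]],[0,[-39.2,-13.2,3.1],[-0.0,0.0,0.133]],[0,[-40.6,-7.9,3.1],[-0.0,0.0,0.133]],[0,[-41.3,-2.4,3.1],[-0.0,0.0,0.133]],[0,[-41.2,3.1,3.1],[-0.0,0.0,0.133]],[0,[-40.4,8.5,3.1],[-0.0,0.0,0.133]],[0,[-39.0,13.8,3.1],[-0.0,0.0,0.133]]]
[[0,[-36.8,18.9,3.1],[-0.0,0.0,0.133]],[0,[-34.0,23.6,3.1],[-0.0,0.0,0.133]],[0,[-30.5,27.9,3.1],[-0.0,0.0,0.133]],[0,[-26.6,31.7,3.1],[-0.0,0.0,0.133]],[0,[-22.1,34.9,3.1],[-0.0,0.0,0.133]],[0,[-17.3,37.5,3.1],[-0.0,0.0,0.133]],[0,[-12.2,39.5,3.1],[-0.0,0.0,0.133]],[0,[-6.8,40.8,3.1],[-0.0,0.0,0.133]]]
```

Emit:
carry_out(commands=[[0,[-27,-31,3],[0,0,0.133]],[0,[-31,-27,3],[0,0,0.133]],[0,[-34,-23,3],[0,0,0.133]],[0,[-37,-18,3],[0,0,0.133]],[0,[-39,-13,3],[0,0,0.133]],[0,[-41,-8,3],[0,0,0.133]],[0,[-41,-2,3],[0,0,0.133]],[0,[-41,3,3],[0,0,0.133]],[0,[-40,8,3],[0,0,0.133]],[0,[-39,14,3],[0,0,0.133]]])

```text
time_s: 1.75
ee_pos: [0.3479, 0.0954, 0.1756]
eef_rot: [3.141, -0.0, 1.354]
force: [0.6, 0.4, -0.5]
grip_width: 0.0941
grip_force: 0.0
```

Emit:
carry_out(commands=[[0,[-37,19,3],[0,0,0.133]],[0,[-34,24,3],[0,0,0.133]],[0,[-31,28,3],[0,0,0.133]],[0,[-27,32,3],[0,0,0.133]],[0,[-22,35,3],[0,0,0.133]],[0,[-17,37,3],[0,0,0.133]],[0,[-12,39,3],[0,0,0.133]],[0,[-7,41,3],[0,0,0.133]]])

```text
time_s: 2.75
ee_pos: [0.4335, -0.2248, 0.1514]
eef_rot: [3.141, -0.0, 0.289]
force: [0.8, -0.3, 0.3]
grip_width: 0.0938
grip_force: 0.0
```

```bash
python3 - <<'E'
from h import *
o=ctrl.get_obs(); print(o['time_s'],o['ee_pos'],o['eef_rot'])
seen(['wrist','top','side'],['red_mic_head','red_mic_tail'])
seen(['top','side'],['cup_floor'])
cv2.imwrite('pics/w1.png',ctrl.camera('wrist')['img'])
E
```

```text
2.75 [ 0.4334615  -0.22480476  0.1514403 ] [ 3.14137856e+00 -2.32418293e-04  2.89326122e-01]
wrist red_mic_head [(0.73, [0.4351, -0.2253, 0.0425])]
wrist red_mic_tail [(0.78, [0.5741, -0.1783, 0.0445]), (0.66, [0.291, -0.3628, 0.0164])]
top red_mic_head []
top red_mic_tail [(0.64, [0.2925, -0.367, 0.0146]), (0.55, [0.5767, -0.1753, 0.039])]
side red_mic_head [(0.8, [0.1818, -0.2012, 0.0317]), (0.57, [0.4323, -0.2235, 0.0411])]
side red_mic_tail [(0.96, [0.5778, -0.1779, 0.0459])]
top cup_floor [(0.8, [0.5772, 0.0137, 0.0131]), (0.77, [0.7192, 0.1013, 0.0118]), (0.69, [0.7256, -0.0392, 0.0153])]
side cup_floor [(0.86, [0.7252, 0.1058, 0.0106]), (0.83, [0.5725, 0.0143, 0.0104]), (0.46, [0.7287, -0.0343, 0.0149])]
```

View pics/w1.png

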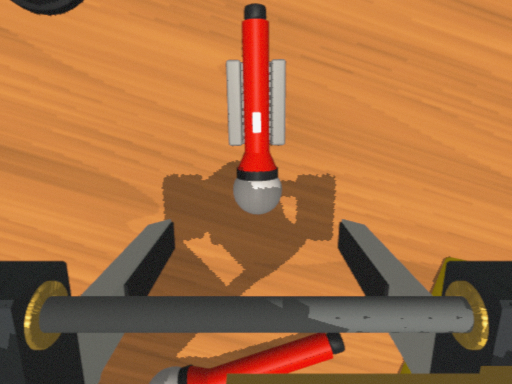

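The ball is at (257,192), centred between the fingers (175 and 339), and the axis runs parallel to tool x. I'll descend 130 mm and pinch.

Emit:
carry_out(commands=[[0,[0,0,20],[0,0,0]],[0,[0,0,20],[0,0,0]],[0,[0,0,20],[0,0,0]],[0,[0,0,20],[0,0,0]],[0,[0,0,20],[0,0,0]],[0,[0,0,15],[0,0,0]],[0,[0,0,10],[0,0,0]],[0,[0,0,5],[0,0,0]],[0,[0,0,0],[0,0,0]]], squeeze=45)

```text
time_s: 4.58
ee_pos: [0.4333, -0.2234, 0.0215]
eef_rot: [3.142, 0.0, 0.294]
force: [-0.1, 0.3, -0.9]
grip_width: 0.0942
grip_force: 0.0
```

```bash
python3 - <<'E'
from h import *
print(ctrl.get_obs()['ee_pos'])
seen(['wrist','side'],['red_mic_head'])
cv2.imwrite('pics/w2.png',ctrl.camera('wrist')['img'])
E
```

```text
[ 0.43327752 -0.22343583  0.02148989]
wrist red_mic_head [(0.69, [0.435, -0.2249, 0.0423])]
side red_mic_head [(0.81, [0.4338, -0.2249, 0.0455]), (0.66, [0.1801, -0.2029, 0.0308])]
```

View pics/w2.png

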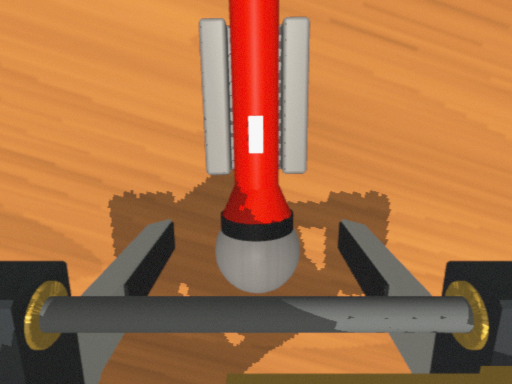

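```bash
python3 - <<'E'
from h import *
d=ctrl.camera('wrist'); o=ctrl.get_obs(); r=R.from_euler('xyz',o['eef_rot'])
P=[r.apply([x,0,ctrl.grip_depth])+o['ee_pos'] for x in (0,.005)]
print(cv2.projectPoints(np.array(P),d['rvec'],d['tvec'],d['camera_matrix'],None)[0])
E
```

```text
[[[255.7160093  247.89922888]]

 [[255.7209156  238.91387105]]]
```

The grasp point projects to (256,248) and the ball centre is at about (258,250), so they agree to within 1 mm. Closing at 45 N.

Emit:
carry_out(commands=[[1,[0,0,0],[0,0,0]],[1,[0,0,0],[0,0,0]],[1,[0,0,0],[0,0,0]],[1,[0,0,0],[0,0,0]],[1,[0,0,0],[0,0,0]],[1,[0,0,0],[0,0,0]],[1,[0,0,0],[0,0,0]],[1,[0,0,0],[0,0,0]]], squeeze=45)

```text
time_s: 5.88
ee_pos: [0.4332, -0.2234, 0.0214]
eef_rot: [3.142, -0.0, 0.294]
force: [1.6, -0.1, 0.6]
grip_width: 0.0427
grip_force: 45.0
```

Emit:
carry_out(commands=[[1,[0,0,-8],[0,0,0]],[1,[0,0,-15],[0,0,0]],[1,[0,0,-25],[0,0,0]],[1,[0,0,-35],[0,0,0]],[1,[0,0,-40],[0,0,0]],[1,[0,0,-40],[0,0,0]],[1,[0,0,-35],[0,0,0]],[1,[0,0,-30],[0,0,0]],[1,[0,0,-15],[0,0,0]],[1,[0,0,-7],[0,0,0]]])

```text
time_s: 7.12
ee_pos: [0.4331, -0.2233, 0.272]
eef_rot: [3.141, -0.0, 0.294]
force: [0.5, -0.2, -1.7]
grip_width: 0.0426
grip_force: 45.0
```

Emit:
carry_out(commands=[[1,[0,0,0],[0,0,0]],[1,[0,0,0],[0,0,0]]])

```text
time_s: 7.38
ee_pos: [0.433, -0.2232, 0.2705]
eef_rot: [-3.14, 0.001, 0.294]
force: [-0.3, 0.4, -1.7]
grip_width: 0.0425
grip_force: 45.0
```

```bash
python3 - <<'E'
from h import *
seen(['side'],['red_mic_head','red_mic_tail'])
cv2.imwrite('pics/s3.png',ctrl.camera('side')['img'])
E
```

```text
side red_mic_head [(0.72, [0.4331, -0.2264, 0.2904]), (0.72, [0.1812, -0.2025, 0.0309])]
side red_mic_tail []
```

View pics/s3.png

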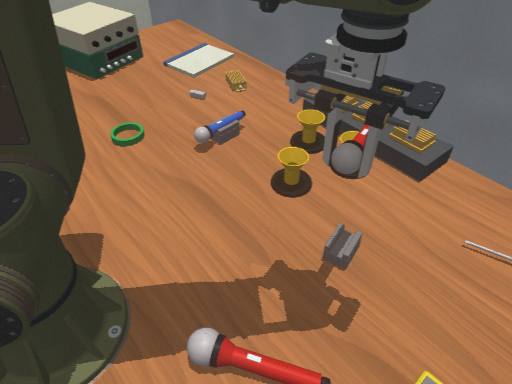

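The mic has been lifted level: the ball is at (347,160) between the fingers and the rest at (342,247) is empty. Next I'll ease the grip to 6.5 N so the body swings down.

Emit:
carry_out(commands=[[1,[0,0,0],[0,0,0]],[1,[0,0,0],[0,0,0]],[1,[0,0,0],[0,0,0]],[1,[0,0,0],[0,0,0]],[1,[0,0,0],[0,0,0]],[1,[0,0,0],[0,0,0]],[1,[0,0,0],[0,0,0]],[1,[0,0,0],[0,0,0]],[1,[0,0,0],[0,0,0]],[1,[0,0,0],[0,0,0]]], squeeze=6.5)

```text
time_s: 8.82
ee_pos: [0.4332, -0.2234, 0.2714]
eef_rot: [-3.142, 0.0, 0.294]
force: [-0.3, 0.1, -2.1]
grip_width: 0.0432
grip_force: 6.5
```

Emit:
carry_out(commands=[[1,[0,0,0],[0,0,0]],[1,[0,0,0],[0,0,0]],[1,[0,0,0],[0,0,0]],[1,[0,0,0],[0,0,0]]], squeeze=45)

```text
time_s: 9.32
ee_pos: [0.4332, -0.2234, 0.2714]
eef_rot: [-3.142, 0.0, 0.294]
force: [0.3, 0.1, -1.1]
grip_width: 0.0426
grip_force: 45.0
```

```bash
python3 - <<'E'
from h import *
seen(['side','top','wrist'],['red_mic_head','red_mic_tail','cup_floor'])
cv2.imwrite('pics/s4.png',ctrl.camera('side')['img'])
print(ctrl.get_obs()['time_s'])
E
```

```text
side red_mic_head [(0.61, [0.1823, -0.2001, 0.0271])]
side red_mic_tail [(0.8, [0.4202, -0.2264, 0.1377])]
side cup_floor [(0.93, [0.5727, 0.0151, 0.0113]), (0.92, [0.7231, 0.1055, 0.0117]), (0.71, [0.7264, -0.0375, 0.011]), (0.23, [0.4297, -0.2272, 0.2861])]
top red_mic_head []
top red_mic_tail [(0.65, [0.2903, -0.3665, 0.0131])]
top cup_floor [(0.97, [0.5758, 0.013, 0.0124]), (0.88, [0.7212, 0.1015, 0.0104]), (0.83, [0.7256, -0.0349, 0.0141])]
wrist red_mic_head [(0.89, [0.1801, -0.2001, 0.0264]), (0.71, [0.4335, -0.2251, 0.2857])]
wrist red_mic_tail [(0.55, [0.4207, -0.2251, 0.1379])]
wrist cup_floor []
9.975
```

View pics/s4.png

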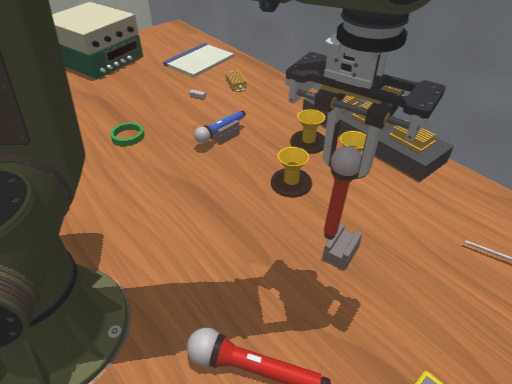

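It hangs tail down with about 5° of residual lean: ball at (347,162), tail at (332,235), and the tail lies about 12.5 mm toward tool −x. I'll carry it above the cup and tilt the tool 0.083 rad to make it plumb.

Emit:
carry_out(commands=[[1,[10,-9,0],[0,0,0]],[1,[22,-20,0],[0,0,0]],[1,[30,-28,0],[0,0,0]],[1,[36,-33,0],[0,0,0]],[1,[36,-33,0],[0,0,0]],[1,[30,-28,0],[0,0,0]],[1,[20,-18,0],[0,0,0]],[1,[12,-11,0],[0,0,0]],[1,[6,-4,0],[0,0,0]],[1,[2,-2,0],[0,0,0]]])

```text
time_s: 11.22
ee_pos: [0.5747, 0.0135, 0.2714]
eef_rot: [3.142, 0.0, 0.293]
force: [0.1, -0.5, -1.5]
grip_width: 0.0425
grip_force: 45.0
```

Emit:
carry_out(commands=[[1,[0,0,0],[0,0.0415,0]],[1,[0,0,0],[0,0.0415,0]],[1,[0,0,0],[0,0,0]],[1,[0,0,0],[0,0,0]]])

```text
time_s: 11.72
ee_pos: [0.5746, 0.0133, 0.2716]
eef_rot: [3.141, -0.082, 0.293]
force: [-0.9, 0.2, -1.7]
grip_width: 0.0425
grip_force: 45.0
```

```bash
python3 - <<'E'
from h import *
for i in range(2): seen(['side','top','wrist'],['red_mic_head','red_mic_tail','cup_floor'])
o=ctrl.get_obs(); r=R.from_euler('xyz',o['eef_rot'])
print(o['time_s'],o['ee_pos']+r.apply([0,0,ctrl.grip_depth]))
a=ctrl.camera('side')['img'];b=ctrl.camera('wrist')['img']
cv2.imwrite('pics/c5.png',np.hstack([cv2.resize(a[60:260,200:400],(400,400)),cv2.resize(b[0:384,64:448],(400,400))]))
E
```

```text
side red_mic_head [(0.97, [0.1832, -0.2015, 0.0316]), (0.58, [0.5736, 0.0129, 0.2851]), (0.5, [0.5755, 0.0147, 0.1366])]
side red_mic_tail [(0.79, [0.5711, 0.0147, 0.1389])]
side cup_floor [(0.97, [0.7264, -0.035, 0.0147]), (0.95, [0.7212, 0.1087, 0.0119]), (0.58, [0.5703, 0.0145, 0.0125])]
top red_mic_head [(0.94, [0.1807, -0.2016, 0.0269]), (0.45, [0.5723, 0.0143, 0.2845])]
top red_mic_tail [(0.92, [0.2891, -0.3669, 0.0126]), (0.59, [0.5726, 0.016, 0.1326])]
top cup_floor [(0.98, [0.72, 0.1041, 0.0121]), (0.88, [0.7254, -0.0401, 0.0123]), (0.73, [0.5768, 0.0122, 0.0096])]
wrist red_mic_head [(0.72, [0.5718, 0.0118, 0.2881])]
wrist red_mic_tail [(0.94, [0.5727, 0.0135, 0.1403])]
wrist cup_floor [(0.79, [0.7258, -0.0351, 0.0121]), (0.73, [0.5707, 0.0168, 0.0161]), (0.56, [0.7198, 0.1049, 0.0129]), (0.41, [0.5721, 0.0082, 0.2858])]
side red_mic_head [(0.84, [0.5746, 0.0118, 0.2844]), (0.72, [0.1782, -0.2025, 0.0298])]
side red_mic_tail [(0.78, [0.573, 0.0135, 0.139])]
side cup_floor [(0.71, [0.7263, -0.0351, 0.0152]), (0.6, [0.7224, 0.104, 0.0099])]
top red_mic_head [(0.85, [0.1814, -0.2038, 0.0301]), (0.59, [0.5737, 0.0121, 0.2838])]
top red_mic_tail [(0.68, [0.2909, -0.3648, 0.0148]), (0.37, [0.5752, 0.0157, 0.1329])]
top cup_floor [(0.84, [0.7247, -0.0365, 0.0129]), (0.71, [0.7199, 0.1038, 0.0126]), (0.53, [0.5737, 0.0158, 0.0061])]
wrist red_mic_head []
wrist red_mic_tail [(0.57, [0.5717, 0.0144, 0.1404])]
wrist cup_floor [(0.91, [0.5711, 0.0166, 0.0159]), (0.89, [0.7207, 0.1051, 0.0128]), (0.65, [0.7273, -0.0335, 0.0127]), (0.63, [0.5719, 0.0143, 0.1373])]
12.925 [0.57311414 0.01327246 0.2901735 ]
```

View pics/c5.png

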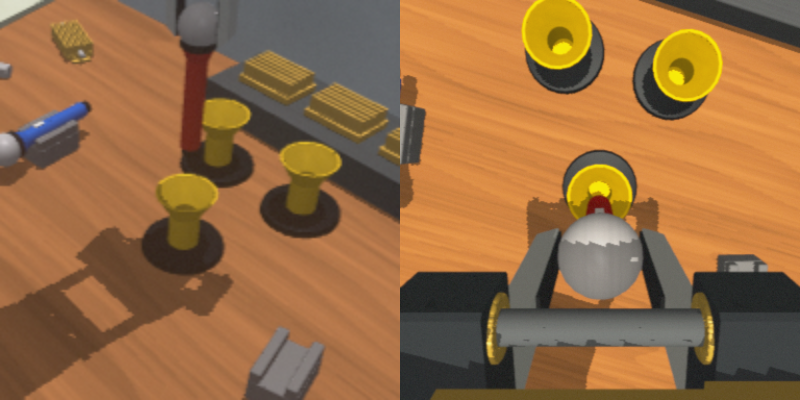

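It is now plumb, with the tail (0.572,0.014) over the cup (0.573,0.015) to within 2 mm. In the side crop the tail at (190,150) is above the cup at (187,190). Lowering along world z.

Emit:
carry_out(commands=[[1,[-0.8,0,10],[0,0,0]],[1,[-1.2,0,15],[0,0,0]],[1,[-1.2,0,15],[0,0,0]],[1,[-1.2,0,15],[0,0,0]],[1,[-1.0,0,12],[0,0,0]],[1,[-0.7,0,8],[0,0,0]],[1,[-0.4,0,5],[0,0,0]],[1,[0,0,0],[0,0,0]]])

```text
time_s: 14.02
ee_pos: [0.5748, 0.0138, 0.1911]
eef_rot: [3.142, -0.083, 0.294]
force: [0.4, -0.2, -0.7]
grip_width: 0.043
grip_force: 45.0
```

```bash
python3 - <<'E'
from h import *
seen(['side','wrist'],['red_mic_head','cup_floor'])
o=ctrl.get_obs(); r=R.from_euler('xyz',o['eef_rot'])
print(o['time_s'],o['ee_pos']+r.apply([0,0,ctrl.grip_depth]),o['force'])
a=ctrl.camera('side')['img'];b=ctrl.camera('wrist')['img']
cv2.imwrite('pics/c6.png',np.hstack([cv2.resize(a[90:210,230:350],(400,400)),cv2.resize(b[100:300,156:356],(400,400))]))
E
```

```text
side red_mic_head [(0.83, [0.5729, 0.0108, 0.2066]), (0.67, [0.1809, -0.2014, 0.0292])]
side cup_floor [(0.93, [0.7224, 0.1043, 0.0105]), (0.87, [0.5709, 0.0144, 0.0117]), (0.64, [0.7268, -0.0364, 0.015])]
wrist red_mic_head [(0.61, [0.5728, 0.0092, 0.2044]), (0.31, [0.5714, 0.013, 0.0145])]
wrist cup_floor [(0.82, [0.7275, -0.0356, 0.0106]), (0.69, [0.5722, 0.0162, 0.0141]), (0.61, [0.7172, 0.103, 0.0122])]
14.325 [0.57338218 0.01329245 0.21021353] [ 0.27008727 -0.11472671 -0.86591137]
```

View pics/c6.png

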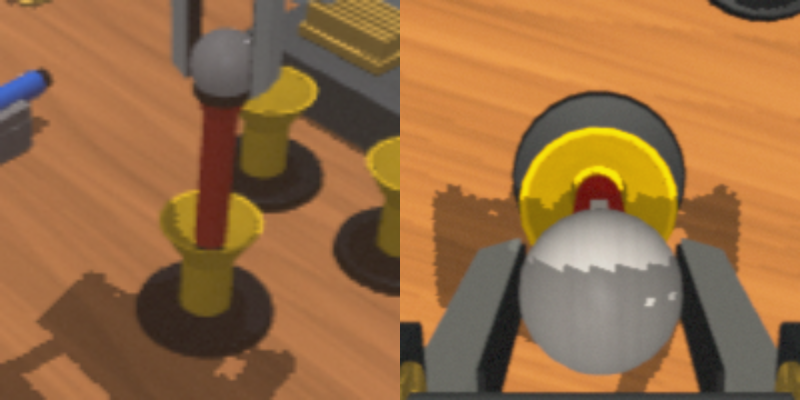

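The tail is centred in the funnel in both crops. Continuing gently.

Emit:
carry_out(commands=[[1,[-0.4,0,5],[0,0,0]],[1,[-0.4,0,5],[0,0,0]],[1,[-0.4,0,5],[0,0,0]],[1,[-0.4,0,5],[0,0,0]]])

```text
time_s: 14.92
ee_pos: [0.5748, 0.0138, 0.1707]
eef_rot: [-3.141, -0.083, 0.294]
force: [0.1, 0.6, -0.6]
grip_width: 0.0423
grip_force: 45.0
```

Emit:
carry_out(commands=[[1,[-0.4,0,5],[0,0,0]],[1,[-0.4,0,5],[0,0,0]],[1,[-0.4,0,5],[0,0,0]],[1,[-0.4,0,5],[0,0,0]]])

```text
time_s: 15.42
ee_pos: [0.5749, 0.0138, 0.1507]
eef_rot: [-3.142, -0.083, 0.294]
force: [0.4, 0.2, -1.1]
grip_width: 0.0426
grip_force: 45.0
```

Emit:
carry_out(commands=[[1,[-0.2,0,2],[0,0,0]],[1,[-0.2,0,2],[0,0,0]],[1,[-0.1,0,1],[0,0,0]],[1,[0,0,0],[0,0,0]]])

```text
time_s: 15.92
ee_pos: [0.5766, 0.0141, 0.1492]
eef_rot: [3.14, -0.089, 0.294]
force: [-1.1, 1.1, 18.5]
grip_width: 0.0427
grip_force: 45.0
```

Emit:
carry_out(commands=[[1,[-0.1,0,1],[0,0,0]],[1,[0,0,1],[0,0,0]],[1,[0,0,0],[0,0,0]]])

```text
time_s: 16.3
ee_pos: [0.5777, 0.0142, 0.149]
eef_rot: [3.139, -0.093, 0.294]
force: [-2.2, 3.0, 32.3]
grip_width: 0.0428
grip_force: 45.0
```

There is contact at 32 N. The detections had put the ball about 5 mm below the grasp point after the swing, so this fits the tail being on the floor. I'll back the command off and check.

Emit:
carry_out(commands=[[1,[0.2,0,-2.5],[0,0,0]],[1,[0.2,0,-2.5],[0,0,0]],[1,[0,0,0],[0,0,0]]])

```text
time_s: 16.68
ee_pos: [0.575, 0.0138, 0.1493]
eef_rot: [3.141, -0.084, 0.294]
force: [-0.6, 0.1, 4.2]
grip_width: 0.0424
grip_force: 45.0
```

```bash
python3 - <<'E'
from h import *
for i in range(2): seen(['side','top','wrist'],['red_mic_head','red_mic_tail','cup_floor'])
d=ctrl.camera('side'); o=ctrl.get_obs(); r=R.from_euler('xyz',o['eef_rot'])
g=o['ee_pos']+r.apply([0,0,ctrl.grip_depth])
print(o['time_s'],g,o['force'])
P=np.array([g,[.573,.0145,.162],[.573,.0145,.168],[.573,.0145,.083]])
print(((cv2.projectPoints(P,d['rvec'],d['tvec'],d['camera_matrix'],None)[0][:,0]-[230,90])*5).round())
cv2.imwrite('pics/c7.png',cv2.resize(d['img'][90:210,230:350],(600,600)))
E
```

```text
side red_mic_head [(0.87, [0.1831, -0.2018, 0.0285]), (0.6, [0.5716, 0.0077, 0.1625])]
side red_mic_tail []
side cup_floor [(0.65, [0.7231, -0.0353, 0.0122]), (0.58, [0.5713, 0.0146, 0.0117]), (0.56, [0.7256, 0.1057, 0.0122])]
top red_mic_head [(0.75, [0.1808, -0.2047, 0.0277])]
top red_mic_tail [(0.75, [0.2906, -0.3677, 0.0141])]
top cup_floor [(0.82, [0.7281, -0.0371, 0.0127]), (0.78, [0.7212, 0.1029, 0.0117]), (0.64, [0.5744, 0.0156, 0.0123])]
wrist red_mic_head [(0.77, [0.5714, 0.0092, 0.1635])]
wrist red_mic_tail [(0.97, [0.5708, 0.0141, 0.0137])]
wrist cup_floor [(0.95, [0.5713, 0.0134, 0.0129]), (0.84, [0.7308, -0.0341, 0.0131]), (0.82, [0.7173, 0.1023, 0.0103])]
side red_mic_head [(0.76, [0.5731, 0.012, 0.1648]), (0.73, [0.1817, -0.2027, 0.0305])]
side red_mic_tail []
side cup_floor [(0.86, [0.7228, 0.1039, 0.0104]), (0.81, [0.5712, 0.0122, 0.0109]), (0.56, [0.7273, -0.0351, 0.0148])]
top red_mic_head [(0.93, [0.1762, -0.2042, 0.028])]
top red_mic_tail [(0.88, [0.2904, -0.3654, 0.0147])]
top cup_floor [(0.9, [0.7252, -0.0367, 0.0113]), (0.6, [0.5765, 0.0134, 0.0127]), (0.56, [0.719, 0.1012, 0.0126])]
wrist red_mic_head [(0.62, [0.5713, 0.0095, 0.1652])]
wrist red_mic_tail [(0.67, [0.571, 0.0137, 0.0144])]
wrist cup_floor [(0.91, [0.5697, 0.017, 0.0129]), (0.87, [0.7178, 0.1039, 0.0125])]
17.925 [0.5735375  0.01333954 0.16801683] [-0.47644497  0.34328648  5.02004   ]
[[328. 169.]
 [324. 180.]
 [325. 168.]
 [313. 327.]]
```

View pics/c7.png

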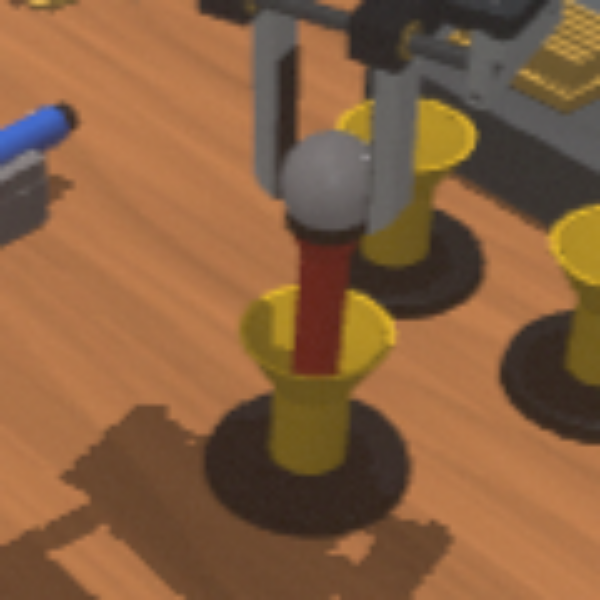

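The ball centre at crop (330,182) matches the projected standing height (row 180 for z=0.162), so the tail is on the floor. I'll ease the grip, open, then retreat straight up.

Emit:
carry_out(commands=[[1,[0,0,0],[0,0,0]],[1,[0,0,0],[0,0,0]],[1,[0,0,0],[0,0,0]],[1,[0,0,0],[0,0,0]]], squeeze=5)

```text
time_s: 18.42
ee_pos: [0.5748, 0.0138, 0.149]
eef_rot: [-3.142, -0.083, 0.294]
force: [0.2, 1.3, 2.8]
grip_width: 0.0437
grip_force: 5.0
```

Emit:
carry_out(commands=[[0.4,[0,0,0],[0,0,0]],[0.3,[0,0,0],[0,0,0]],[0.2,[0,0,0],[0,0,0]],[0,[0,0,0],[0,0,0]],[0,[0,0,0],[0,0,0]],[0,[0,0,0],[0,0,0]],[0,[0,0,0],[0,0,0]],[0,[0,0,0],[0,0,0]]])

```text
time_s: 19.42
ee_pos: [0.5749, 0.0138, 0.149]
eef_rot: [3.142, -0.083, 0.294]
force: [-0.0, -0.5, 0.5]
grip_width: 0.0937
grip_force: 0.0
```

Emit:
carry_out(commands=[[0,[0.8,0,-10],[0,0,0]],[0,[1.6,0,-20],[0,0,0]],[0,[1.6,0,-20],[0,0,0]],[0,[1.6,0,-20],[0,0,0]],[0,[1.6,0,-20],[0,0,0]],[0,[0.8,0,-10],[0,0,0]],[0,[0,0,0],[0,0,0]],[0,[0,0,0],[0,0,0]]])

```text
time_s: 20.42
ee_pos: [0.5743, 0.0137, 0.2486]
eef_rot: [-3.141, -0.082, 0.294]
force: [0.2, 0.2, -0.3]
grip_width: 0.0941
grip_force: 0.0
```

```bash
python3 - <<'E'
from h import *
seen(['side','wrist'],['red_mic_head','red_mic_tail','blue_mic_head'])
o=ctrl.get_obs(); print(o['time_s'],o['ee_pos'],o['force'],o['grip_width'])
cv2.imwrite('pics/s8.png',ctrl.camera('side')['img'])
E
```

```text
side red_mic_head [(0.72, [0.5721, 0.0152, 0.1656]), (0.68, [0.1796, -0.2038, 0.0308])]
side red_mic_tail []
side blue_mic_head []
wrist red_mic_head [(0.77, [0.5736, 0.011, 0.163])]
wrist red_mic_tail [(0.94, [0.5702, 0.0131, 0.0135])]
wrist blue_mic_head [(0.88, [0.4932, 0.2729, 0.0352])]
20.825 [0.57452284 0.01369036 0.24923342] [0.32737752 0.21920807 0.16540301] 0.09379688813563011
```

View pics/s8.png

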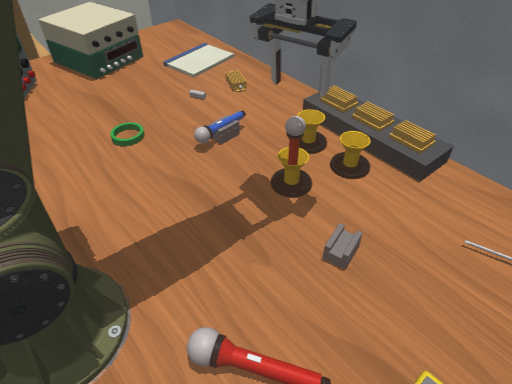

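The red mic stands upright in the nearest cup, with its ball at (295,126) and the gripper clear above. The blue mic is still in its rest at (204,133).

```bash
python3 -c "
from station import ctrl
print(ctrl.hand_in())"
```

```text
the job is handed in; nothing more can be done
None
```

The red microphone stands released and upright in the nearest yellow cup, the blue one was left lying in its rest, and the job was handed in at about 21 s (no verdict was returned).

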